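# Sort the goldsmith's tools into the bench drawer and prove its catch

### The job

Clear the bench: put the loose graver, the loose ring clamp and the two loose doming punches into the open drawer, each lying down in the compartment that already holds a tool of its kind. Then push the drawer fully home so that its catch snaps in, and prove that the catch holds: pull on the handle with a slowly rising force, stop at about 10 N and hold that a moment, then let go with the drawer still shut. Leave everything else where it is, the tools in the caddy and by the microscope too.

Things in the scene. Friction and masses are not known exactly. Their poses are not given: they have to be found in the camera images.
- drawer_unit_top: low dark wooden bench-top drawer unit, fixed to the bench on the robot's left, 185 deep, 250 wide, 88 high, with a slim case and a ring box standing on the rear half of its top (highest point 117 above the bench). Origin at the centre of its underside; its front (where the drawer comes out) faces its own -x, its own y runs across the front
- tool_drawer (a joint): slide of the unit's only drawer, in m: 0 shut, about 0.16 pulled out as found; it runs out along the unit's own -x. About 1.5 N moves it. Over the last 14 mm before shut it rides under a spring roller catch, which takes about 6 to 9 N of push, and snaps home; once snapped in it has about 1 mm of play and the catch holds against a pull of up to about 25 N; a harder pull drags it open again
- drawer_floor (a point): centre of the drawer's inner floor (moves with the drawer; axes those of the unit). The inner floor measures 168 along x and is split by two partitions into three equal compartments, each 68 wide in y and centred at y = -72, 0 and +72. Partitions and side walls stand 28 to 30 above the floor, the front panel 72 above it; the floor is 15 above the bench. When the drawer shuts, things in it pass under an edge 55 above the floor
- drawer_handle (a point): middle of the drawer's brass bar handle: a horizontal round bar 11 thick and 100 long along the unit's y, 56 above the bench, its centre line 35 in front of the drawer's front panel (two posts 42 either side of the middle); it can be taken from above
- catch: the steel roller of the spring catch under the front edge of the unit's top, 7 thick, moves up and down by 6; origin on its axis. It snaps behind a brass strike on the inside of the drawer's front: the strike juts 30 back from the front panel over the partition at y = +36, 16 wide, 46 to 59 above the drawer floor
- magnifier (a point): centre (to 10) of the underside of the bench magnifier's white disc, fixed, 300 across, hanging level over the back of the bench, its underside 380 above the bench (the wrist must go round it). A thin upright lamp pole, 0.7 m high, stands at the left end of the bench, in line with the robot's left front (x 0.48, y 0.33)
- kept_graver: wooden-handled graver, 20 x 145 x 20, lying in one of the compartments, along its -y side (about 40 free beside it): marks the gravers' compartment. Origin at the middle of the underside
- kept_clamp: wooden ring clamp, 32 x 122 x 23, lying in one of the compartments, along its -y side (about 34 free beside it): marks the ring clamps' compartment. Origin at the middle of the underside
- kept_punch: steel doming punch, 14 x 65 x 14, lying in one of the compartments, along its -y side (about 40 free beside it): marks the punches' compartment. Origin at the middle of the underside
- graver: loose graver, 20 x 145 x 20, lying on the robot's right near the front of the bench (the tools standing in the caddy and lying by the microscope at the back belong there and stay): turned wooden handle and thin steel blade, lying along its own y; the handle (16 wide to the fingers, 21 high) runs from -15 to +73 along y, the blade from -15 to -77; origin at the middle of its underside; 0.04 kg, balanced near y = +25
- clamp: loose wooden ring clamp, 32 x 122 x 23, its length along its own y; 28 wide where it is grasped across; origin at the middle of its underside; 0.08 kg
- punch_a: loose steel doming punch, 14 x 65 x 14, lying along its own y, ball end toward -y; the shank, 8 wide to the fingers and 9 thick (3 to 12 above the bench), runs from -18 to +32 along y; origin at the middle of its underside; 0.07 kg
- punch_b: loose steel doming punch with a larger ball, 18 x 67 x 18, lying along its own y, ball end toward -y; the shank, 8 wide to the fingers and 9 thick (4 to 13 above the bench), runs from -16 to +34 along y; origin at the middle of its underside; 0.07 kg
- calliper: bystander among the tools: brass slide calliper, 38 x 110 x 12, length along its y, origin at the middle of its underside
- cube: bystander among the tools: steel doming cube, 33 x 33 x 33, origin at the middle of its underside
- pot: bystander among the tools: round cream pot, 33 across, 34 high, origin at the middle of its underside
- charcoal: bystander: black charcoal block in a holder, 40 x 52 x 24, origin at the middle of its underside
- tweezers: bystander: steel tweezers, 14 x 150 x 10, length along its y, origin at the middle of its underside
- pliers: bystander: pliers with red sleeves, 59 x 135 x 10, length along its y, origin at the middle of its underside
- pen: bystander: marking pen, 10 x 134 x 12, length along its y, origin at the middle of its underside

How it is judged:
By the outcome, as a careful person would: the job done as asked, in the order asked, and still so for the second after the job is handed in, with the robot touching nothing.
It also fails if it takes over 72 s, if anything falls off the work surface, if the arm or the gripper's body presses on something with over 40 N, if the wrist force passes 120 N, or if a joint passes its speed limit or range.

### The arm

A 7-joint arm with a two-finger parallel gripper is mounted at the origin on a cart in front of the work surface, level with it; the furniture and walls round the work are solid. World frame = base frame: x ahead of the robot, y to its left, z up, the work surface at z = 0. Lengths are in m, angles in degrees, forces in N, time in s.
With the tool pointing down it reaches from about 0.425 to 0.875 m from the base axis. Payload 4.7 kg.
Tool frame: the origin (TCP) lies between the finger pads; the fingertips stand 19 mm ahead of it and the grasp point (between the pads) is the TCP; x points along the fingers, z is the direction in which the jaws open and shut, and the axes are right-handed (so a half turn about x gives the same grasp; the last joint's range is limited). The gripper opens to 87 mm and grips with 3 to 60 N. Pads are 19 mm wide; open, the fingers measure 117 mm over their backs; the gripper's body (75 mm by 190 mm) begins 51 mm behind the grasp point.
Start: joints at [-66.056, 18.392, -4.016, 83.108, 1.295, 78.541, -3.26], TCP at [0.255, 0.598, 0.242] pointing down, gripper open.
Joint ranges: [-163.93, 163.93], [-17.29, 119.83], [-79.2, 71.16], [3.27, 140.29], [-89.18, 269.18], [5.43, 117.66], [-154.24, 154.24]. Speed limits (degrees/s): [147.25, 147.25, 180, 180, 180, 180, 180].

### API

Orientations are given as [roll, pitch, yaw] about the fixed x, y, z axes, in that order (R = Rz(yaw) Ry(pitch) Rx(roll)).
In Python, from cell import monitor, read_camera, camera_model, env, regions_of gives the robot as it stands. The module is installed in compiled form; this text tells all that it offers.
- The arm moves only by the tool step_arm, never from a script. Its argument "deltas" is a list of rows, each a list of 5 numbers: the gripper's target within -1 to 1 (fully open at 1, half-way at 0, shut at -1), then the shift along the tool's x, y, z in m, then the turn about the tool's x in degrees. A call has 1 to 12 rows; each row is the pose to reach, as a shift and turn from the pose commanded when the call began, along the tool's axes at that moment; what a row does not reach only later rows make up. A row lasts 1/8 s, in which the tool goes at most 62.5 mm and 10.7 degrees, less where a joint would pass 70% of its speed; a pose out of reach is approached as far as the arm can. A call with a gripper value outside its range is refused whole. The fingers move at their own pace and stop on an object; "newtons" is the grip in N (left out, the last holds). Time passes only in rows, so rows that repeat a pose let the fingers close. It gives the time, the measured TCP pose, the force and the opening at its end, in the units of the state.
- monitor.get_obs(): the state, without advancing time (a new reading comes with each control period).
- read_camera(name): name is "scene" or "side" or "wrist"; returns (picture, depth): 420x560x3 uint8, red, green, blue; 420x560 float32, m along the optical axis (not along the pixel's ray), 0 where there is no reading.
- camera_model(name): a dict with "fx", "fy", "cx", "cy" (pixels), "xyz" and "attitude" of the camera in the world. Camera axes: x right, y down, z forward; pixel columns grow to the right and rows downward; lengths in m; the calibration is good to about 2 mm. A picture is of the moment at which its call begins: read the wrist's pose just before it. camera_model takes no time and is no camera call; for the wrist camera it gives the pose at the moment of the call.
- env.sign_off(): hands the job in, once; it reports no verdict.
Trained networks look in the newest picture that a camera, given by its name, has taken for a name from the list of things; names that differ only in an ending like _2 or _b are one class to them, and where a whole thing is asked for, a point or a joint stands for the part that bears it (a point fixed in the world has none). Each returns a list of dicts, best first, with "p" (0 to 1); they miss things now and then, are a little off and sometimes report something else, mostly with a low value. They report only what shows in the picture. A call takes as long as a camera call.
- regions_of(camera, thing): "pixels" (420x560 bool, what is visible of it) and "pixel" ([column, row] in pixels, amid what is visible of it).
The state is a dict: "time_s": time; "qpos": joint angles; "joint_velocities": joint speeds; "effort": joint torques, N m; "tool_pos": TCP position; "tool_rot": TCP orientation; "force": force on the tool from outside, world axes, zero at the start; "wrist_torque": the same for the moment, N m; "grip_width": finger opening in m.
Only numpy, scipy, OpenCV 4.12 (cv2) and the standard library are available. Lean on these libraries where they do the work, as an engineer would, in place of code of your own. Each camera call takes 0.05 s, during which the arm holds its last target. There are 200 camera calls.

## Working session

There is one attempt and no reset: what is moved stays moved. The work goes in short steps, Python scripts to look and compute and a tool call to move; the robot and the scene stay as the last step left them, time stands still between calls to the robot, and variables do not carry over. Pictures are saved under pics/ and viewed, about 8 in all and at most 12, crops included, and the job is handed in when it is done.

Besides the shell and the picture viewer there is one more tool, called as name(argument=value, ...) on one line, values as JSON. step_arm: Moves the arm, as the interface text tells. Its arguments: {"type":"object","properties":{"deltas":{"type":"array"},"newtons":{"type":"number"}},"required":["deltas"]}

```bash
mkdir -p pics; cat > h.py <<'E'
import numpy as np, cv2
from scipy.spatial.transform import Rotation as R
from cell import monitor, read_camera, camera_model, env, regions_of
def Rm(a): return R.from_euler('xyz',a,degrees=True).as_matrix()
def cam(name):
    m=camera_model(name); im,d=read_camera(name); return m,im,d
def world(m,d):
    v,u=np.mgrid[:420,:560]
    P=np.stack([(u-m['cx'])/m['fx']*d,(v-m['cy'])/m['fy']*d,d],-1)
    A=np.array(m['attitude']); A=A if A.shape==(3,3) else Rm(A)
    W=P@A.T+np.array(m['xyz']); W[d==0]=np.nan; return W
def save(im,n,s=1.0):
    cv2.imwrite('pics/'+n,cv2.resize(im[:,:,::-1],None,fx=s,fy=s,interpolation=cv2.INTER_CUBIC))
def desc(W,mask):
    p=W[mask]; p=p[~np.isnan(p[:,0])]
    if len(p)<8: return None
    (c,s,a)=cv2.minAreaRect((p[:,:2]*1000).astype(np.float32))
    return dict(n=len(p),med=np.median(p,0).round(4),rect=(np.round(c,1),np.round(s,1),round(a,1)),z=np.percentile(p[:,2],[2,98]).round(4))
E
python3 - <<'E'
from h import *
print(monitor.get_obs())
for n in ['scene','side','wrist']:
    m,im,d=cam(n); print(n,m); save(im,n+'0.png',1.4 if n=='scene' else 1.0); W=world(m,d)
    for t in ['drawer_handle','tool_drawer','catch','graver','clamp','punch_a','kept_graver','kept_clamp','kept_punch','calliper','cube','pot','charcoal','pen','tweezers','pliers']:
        if n!='scene' and t in('pen','tweezers','pliers','charcoal','calliper'):continue
        for r in regions_of(n,t)[:4]: print(n,t,round(r['p'],2),r['pixel'],desc(W,r['pixels']))
E
```

```text
{'time_s': 0.0, 'qpos': array([-66.05585817,  18.43925445,  -4.01607358,  83.17605464,
         1.29633101,  78.54129679,  -3.25922109]), 'joint_velocities': array([ 0.02801407, -0.12103633,  0.07688548, -0.01108691, -0.03888301,
        0.10321489,  0.09150458]), 'effort': array([ 4.83170794e-06, -4.91280627e+01, -4.03932156e-01, -3.12527525e+01,
       -6.40359591e-02,  4.34924173e-02,  1.37326665e-04]), 'tool_pos': array([0.25523684, 0.59721451, 0.24044926]), 'tool_rot': array([-176.41159426,   89.88849827, -109.54440188]), 'force': array([-0.14658598,  0.33510776,  0.1452985 ]), 'wrist_torque': array([-0.03911931,  0.04364633,  0.03745145]), 'grip_width': 0.08692183842408636}
scene {'fx': 504.6659356236786, 'fy': 504.6659356236786, 'cx': 279.6622192190113, 'cy': 211.9889868504162, 'xyz': array([ 0.15651962, -1.00329711,  1.00277757]), 'attitude': array([-127.97871864,    0.39468101,  -28.28219105])}
scene drawer_handle 0.87 [225.8, 253.1] {'n': 4396, 'med': array([ 0.5143, -0.0295,  0.0382]), 'rect': (array([529.7,   2.7]), array([280.9, 251.1]), 81.2), 'z': array([0.0098, 0.0889
[... 5877 characters left out ...]
0.5713, -0.2033,  0.0056]), 'rect': (array([ 568.6, -217.4]), array([110.8,  30.8]), 79.2), 'z': array([-0.0006,  0.0123])}
side cube 0.3 [251.8, 235.0] {'n': 142, 'med': array([0.5405, 0.0135, 0.037 ]), 'rect': (array([536.8,  -1.8]), array([164.5,  32.1]), 80.9), 'z': array([0.0156, 0.0409])}
side pot 0.62 [298.7, 299.9] {'n': 150, 'med': array([ 0.6257, -0.2954,  0.0321]), 'rect': (array([ 627.3, -288.3]), array([32.9, 31.5]), 75.6), 'z': array([0.0046, 0.0373])}
wrist {'fx': 326.8980845372251, 'fy': 326.8980845372251, 'cx': 282.27673562996796, 'cy': 210.04798314759694, 'xyz': array([0.18594356, 0.6271701 , 0.38385494]), 'attitude': array([1.63829666e+02, 2.20275921e-02, 6.68469002e+01])}
```

View pics/scene0.png

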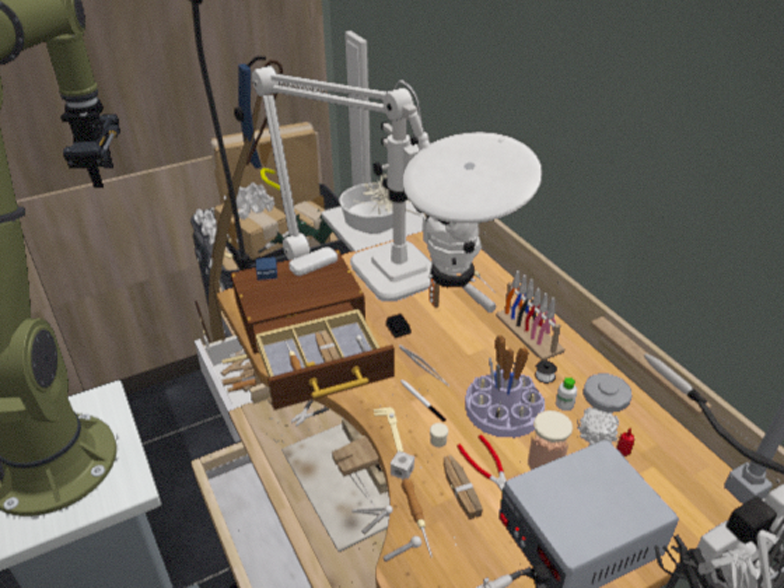

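```bash
cat > map.py <<'E'
from h import *
# top-down mosaic of bench, 1 px = 1 mm
H=np.zeros((700,560,3),np.uint8); Z=np.full((700,560),-1.)
for n in ['scene','side']:
    m,im,d=cam(n); W=world(m,d)
    W2=cv2.resize(W.astype(np.float32),None,fx=3,fy=3); I2=cv2.resize(im,None,fx=3,fy=3)
    x,y,z=[np.nan_to_num(W2[...,k],nan=9) for k in range(3)]
    ok=(x>.36)&(x<.9)&(y>-.5)&(y<.18)&(z<.2)&(z>-.02)
    c=((x[ok]-.35)*1000).astype(int); r=((.19-y[ok])*1000).astype(int); zz=z[ok]
    o=np.argsort(zz); H[r[o],c[o]]=I2[ok][o]; 
for k in range(0,560,50): cv2.line(H,(k,0),(k,4 if k%100!=50 else 9),(255,0,0),1)
for k in range(40,700,100): cv2.line(H,(0,k),(8,k),(255,0,0),1); 
save(H,'map.png',0.85)
E
python3 map.py
```

```text
(no output)
```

View pics/map.png

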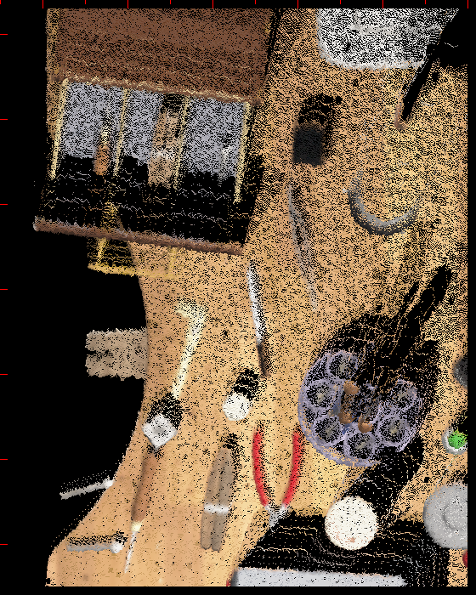

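```bash
python3 - <<'E'
from h import *
o=monitor.get_obs(); print(Rm(o['tool_rot']).round(3), camera_model('wrist'))
for n in ['scene','side']:
    m,im,d=cam(n); W=world(m,d)
    k=(W[...,2]>.36)&(W[...,2]<.43)&(W[...,0]>.4)&(im.min(-1)>120)
    p=W[k]; (c,r)=cv2.minEnclosingCircle((p[:,:2]*1000).astype(np.float32)); print(n,k.sum(),np.median(p,0),c,r, np.percentile(p,[2,98],axis=0))
    # drawer front panel top edge: z ~0.085-.09 & y<0
    k=(W[...,2]>.08)&(W[...,2]<.094)&(W[...,1]<-.03)&(W[...,1]>-.13)&(W[...,0]>.35)&(W[...,0]<.68)
    p=W[k]; print('panel',k.sum(),cv2.minAreaRect((p[:,:2]*1000).astype(np.float32)),np.median(p,0))
    k=(W[...,2]>.085)&(W[...,2]<.092)&(W[...,1]>.03)&(W[...,0]>.35)&(W[...,0]<.75)&(W[...,1]<.3)
    p=W[k]; print('roof',k.sum(),cv2.minAreaRect((p[:,:2]*1000).astype(np.float32)))
    k=(W[...,2]>.045)&(W[...,2]<.07)&(W[...,1]<-.06)&(W[...,1]>-.18)&(W[...,0]>.35)&(W[...,0]<.68)&(im[...,0].astype(int)-im[...,2]>90)
    p=W[k]; print('handle',k.sum(),cv2.minAreaRect((p[:,:2]*1000).astype(np.float32)) if k.sum() else'',)
E
```

```text
[[ 0.    -0.92   0.393]
 [ 0.     0.393  0.92 ]
 [-1.    -0.     0.   ]] {'fx': 326.8980845372251, 'fy': 326.8980845372251, 'cx': 282.27673562996796, 'cy': 210.04798314759694, 'xyz': array([0.18594344, 0.62716988, 0.38385619]), 'attitude': array([1.63829669e+02, 2.19162489e-02, 6.68469021e+01])}
scene 3185 [ 0.74130245 -0.14128173  0.41698095] (713.59228515625, 111.18678283691406) 351.1048278808594 [[ 0.61536595 -0.22331887  0.38238383]
 [ 0.82941298  0.41505216  0.42950361]]
panel 458 ((513.7584838867188, -87.61279296875), (18.144119262695312, 247.21617126464844), 82.65425872802734) [ 0.50924301 -0.08822633  0.08657081]
roof 2435 ((549.3366088867188, 191.51377868652344), (230.74481201171875, 249.8265838623047), 82.64196014404297)
handle 197 ((511.21728515625, -114.76585388183594), (47.34672927856445, 107.42098999023438), 83.12342071533203)
side 2384 [ 0.74369676 -0.14714238  0.41726685] (722.32177734375, 113.34525299072266) 351.5963439941406 [[ 0.61459845 -0.22482832  0.38937411]
 [ 0.83274164  0.41354171  0.42943405]]
panel 348 ((512.9966430664062, -87.620361328125), (19.35027503967285, 246.06163024902344), 82.98208618164062) [ 0.51090941 -0.09053518  0.0869054 ]
roof 1584 ((546.9315185546875, 192.12123107910156), (227.0769500732422, 250.00039672851562), 83.02388763427734)
handle 114 ((510.6397705078125, -114.0740966796875), (43.6161003112793, 104.67584228515625), 84.17552947998047)
```

```bash
cat >> h.py <<'E'
def plan(wps, st=.058, sa=10):
    """wps: (x,y,z,yaw of tool z axis, grip, settle rows) -> prints rows relative to present pose"""
    o=monitor.get_obs(); T=Rm(o['tool_rot']); p=np.array(o['tool_pos']); p0=p.copy()
    y0=y=np.degrees(np.arctan2(T[1,2],T[0,2])); rows=[]
    for x_,y_,z_,yw,g,hold in wps:
        q=np.array([x_,y_,z_]); dy=(yw-y+180)%360-180
        n=max(1,int(np.ceil(max(np.linalg.norm(q-p)/st,abs(dy)/sa))))
        for k in list(np.arange(1,n+1)/n)+[1]*hold:
            d=T.T@(p+k*(q-p)-p0); rows.append([g]+[round(float(v),4) for v in d]+[round(float(y0-(y+k*dy)),1)])
        p=q; y=y+dy
    print('t',round(o['time_s'],2),'pos',p0.round(4),'yaw',round(y0,1),'F',np.round(o['force'],1),'w',round(o['grip_width'],4),'rows',len(rows))
    for i in range(0,len(rows),12): print(rows[i:i+12] if i==0 else ('NEXT',rows[i:i+12]))
    return rows
E
python3 - <<'E'
from h import *
plan([(.175,.41,.24,67,1,0),(.36,.25,.26,35,1,0),(.44,0,.28,0,1,0)])
E
```

```text
t 2.25 pos [0.2554 0.5977 0.2416] yaw 66.9 F [-0.6  0.7 -0.3] w 0.0873 rows 14
[[1, 0.0004, 0.0, -0.0511, -0.0], [1, 0.0008, 0.0001, -0.1021, -0.1], [1, 0.0012, 0.0001, -0.1532, -0.1], [1, 0.0016, 0.0002, -0.2042, -0.1], [1, -0.0024, -0.0464, -0.2191, 6.3], [1, -0.0064, -0.093, -0.234, 12.7], [1, -0.0104, -0.1396, -0.2489, 19.1], [1, -0.0144, -0.1862, -0.2638, 25.5], [1, -0.0184, -0.2328, -0.2787, 31.9], [1, -0.0224, -0.2672, -0.3184, 38.9], [1, -0.0264, -0.3015, -0.3581, 45.9], [1, -0.0304, -0.3359, -0.3978, 52.9]]
('NEXT', [[1, -0.0344, -0.3702, -0.4375, 59.9], [1, -0.0384, -0.4046, -0.4772, 66.9]])
```

step_arm(deltas=[[1,0,0,-0.051,0],[1,0,0,-0.102,0],[1,0,0,-0.153,0],[1,0,0,-0.204,0],[1,-0.002,-0.046,-0.219,6],[1,-0.006,-0.093,-0.234,12.7],[1,-0.01,-0.14,-0.249,19],[1,-0.014,-0.186,-0.264,25.5],[1,-0.018,-0.233,-0.279,32],[1,-0.022,-0.27,-0.315,39],[1,-0.026,-0.31,-0.35,46],[1,-0.03,-0.345,-0.393,53]])

```text
time_s: 3.75
tool_pos: [0.419, 0.0993, 0.272]
tool_rot: [10.4, 89.9, 24.1]
force: [0.3, 0.2, 0.4]
grip_width: 0.087
```

```bash
python3 - <<'E'
from h import *
plan([(.46,-.05,.30,-5,1,0),(.46,-.25,.30,-14,1,0),(.49,-.40,.30,-14,1,1)])
E
```

```text
t 3.75 pos [0.419  0.0993 0.272 ] yaw 13.7 F [0.3 0.2 0.4] w 0.087 rows 11
[[1, -0.0094, -0.0516, 0.0015, 6.2], [1, -0.0187, -0.1032, 0.0031, 12.4], [1, -0.0281, -0.1547, 0.0046, 18.7], [1, -0.0281, -0.2033, -0.0072, 20.9], [1, -0.0281, -0.2519, -0.019, 23.2], [1, -0.0281, -0.3005, -0.0308, 25.4], [1, -0.0282, -0.3491, -0.0426, 27.7], [1, -0.0282, -0.4, -0.0447, 27.7], [1, -0.0282, -0.451, -0.0467, 27.7], [1, -0.0282, -0.5019, -0.0488, 27.7], [1, -0.0282, -0.5019, -0.0488, 27.7]]
```

step_arm(deltas=[[1,-0.01,-0.051,0.002,6],[1,-0.019,-0.103,0.003,12.4],[1,-0.028,-0.155,0.005,18.7],[1,-0.028,-0.203,-0.007,21],[1,-0.028,-0.252,-0.019,23.2],[1,-0.028,-0.3,-0.031,25.4],[1,-0.028,-0.35,-0.042,27.7],[1,-0.028,-0.4,-0.045,27.7],[1,-0.028,-0.451,-0.047,27.7],[1,-0.028,-0.5,-0.049,27.7],[1,-0.028,-0.5,-0.049,27.7]])

```text
time_s: 5.12
tool_pos: [0.4888, -0.4004, 0.2981]
tool_rot: [-130.7, 89.7, -144.9]
force: [0.3, 0.7, 0.1]
grip_width: 0.0867
```

```bash
cat > look.py <<'E'
from h import *
import sys
o=monitor.get_obs(); m,im,d=cam('wrist'); W=world(m,d); save(im,sys.argv[1]); np.savez('last.npz',W=W,im=im)
print(np.round(o['tool_pos'],4),round(o['time_s'],2))
for t in sys.argv[2:]:
    for r in regions_of('wrist',t)[:3]:
        p=W[r['pixels']]; p=p[np.isfinite(p[:,0])]; 
        q=p[(p[:,2]>np.median(p[:,2])-.008)&(p[:,2]<np.median(p[:,2])+.015)][:,:2]
        if len(q)<8: continue
        u=np.linalg.svd(q-q.mean(0),full_matrices=False)[2][0]; u=u if u[1]>0 else -u
        s=(q-q.mean(0))@u; lo,hi=np.percentile(s,[.5,99.5])
        n=np.array([-u[1],u[0]]); e=(q-q.mean(0))@n; a,b=np.percentile(e,[1,99])
        print(t,round(r['p'],2),np.round(r['pixel']),'n',len(q),'axis',round(np.degrees(np.arctan2(u[1],u[0])),1),'mid',(q.mean(0)+u*(lo+hi)/2+n*(a+b)/2).round(4),'len',round(hi-lo,4),'wid',round(b-a,4),'z',np.percentile(p[:,2],[2,50,98]).round(4))
E
python3 look.py w1.png graver clamp punch_a
```

```text
[ 0.4888 -0.4004  0.2981] 5.12
graver 0.72 [305. 162.] n 917 axis 77.8 mid [ 0.5191 -0.3938] len 0.1033 wid 0.0175 z [0.0089 0.0169 0.0204]
clamp 0.65 [372. 149.] n 2112 axis 81.4 mid [ 0.6082 -0.3968] len 0.1199 wid 0.0284 z [-0.001   0.02    0.0223]
punch_a 0.82 [260. 170.] n 325 axis 16.8 mid [ 0.4542 -0.3857] len 0.0631 wid 0.0113 z [-0.1579  0.009   0.0136]
punch_a 0.56 [277. 215.] n 339 axis 4.0 mid [ 0.4629 -0.4535] len 0.0639 wid 0.0137 z [-0.0013  0.0123  0.0177]
```

View pics/w1.png

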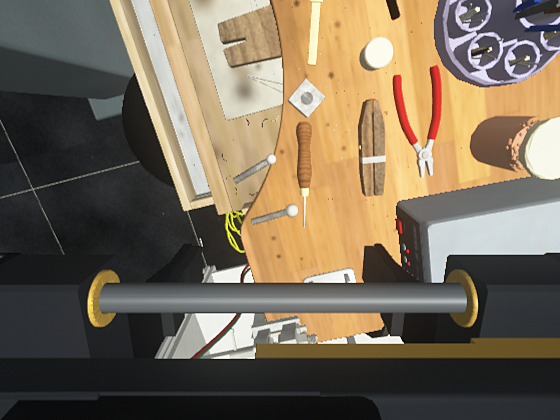

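```bash
python3 - <<'E'
from h import *
plan([(.520,-.390,.08,-12.2,-0.08,0),(.520,-.390,.026,-12.2,-0.08,1),(.520,-.390,.026,-12.2,-0.9,3)])
z=np.load('last.npz'); save(z['im'][100:260,200:420],'w1c.png',3.4)
E
```

```text
t 5.33 pos [ 0.491  -0.395   0.2998] yaw -13.7 F [-0.6  0.3  0.4] w 0.087 rows 10
[[-0.08, 0.055, 0.0029, 0.0067, -0.4], [-0.08, 0.1099, 0.0057, 0.0134, -0.8], [-0.08, 0.1649, 0.0086, 0.0201, -1.2], [-0.08, 0.2198, 0.0115, 0.0268, -1.5], [-0.08, 0.2738, 0.0114, 0.0268, -1.5], [-0.08, 0.2738, 0.0114, 0.0268, -1.5], [-0.9, 0.2738, 0.0114, 0.0268, -1.5], [-0.9, 0.2738, 0.0114, 0.0268, -1.5], [-0.9, 0.2738, 0.0114, 0.0268, -1.5], [-0.9, 0.2738, 0.0114, 0.0268, -1.5]]
```

View pics/w1c.png

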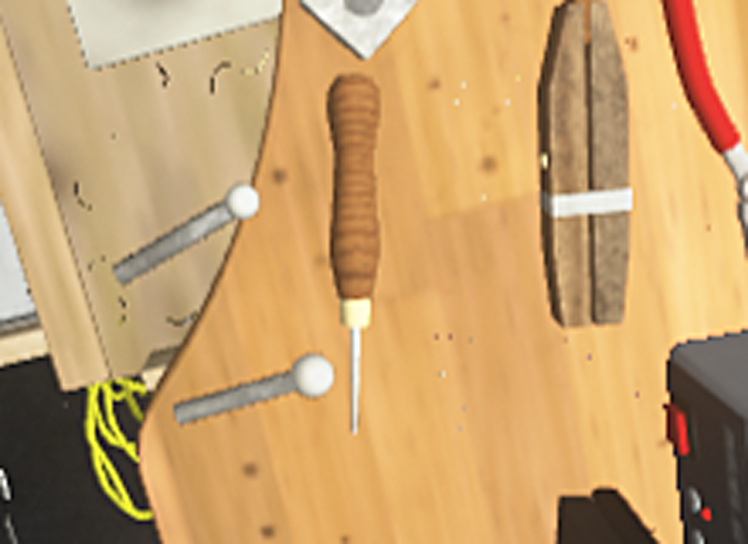

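step_arm(deltas=[[-0.08,0.055,0.003,0.007,0],[-0.08,0.11,0.006,0.013,-1],[-0.08,0.165,0.009,0.02,-1.2],[-0.08,0.18,0.011,0.027,-1.5],[-0.08,0.18,0.011,0.027,-1.5]])

```text
time_s: 5.95
tool_pos: [0.5206, -0.391, 0.1202]
tool_rot: [43.6, 90.0, 31.4]
force: [-1.3, -1.1, -0.6]
grip_width: 0.0456
```

```bash
python3 look.py w2.png graver; python3 - <<'E'
from h import *
o=monitor.get_obs();print(o['tool_pos'],o['joint_velocities'].round(1))
E
```

```text
[ 0.5206 -0.391   0.1202] 5.95
graver 0.76 [282. 210.] n 2413 axis 77.4 mid [ 0.5196 -0.3935] len 0.105 wid 0.0173 z [0.008  0.0167 0.0198]
graver 0.37 [262. 280.] n 79 axis 165.1 mid [ 0.4903 -0.4456] len 0.0127 wid 0.0035 z [0.0025 0.0102 0.0138]
[ 0.5205291  -0.39303472  0.12231354] [ 0.2 -0.4  0.7 -0.2 -0.  -0.1  0.2]
```

View pics/w2.png

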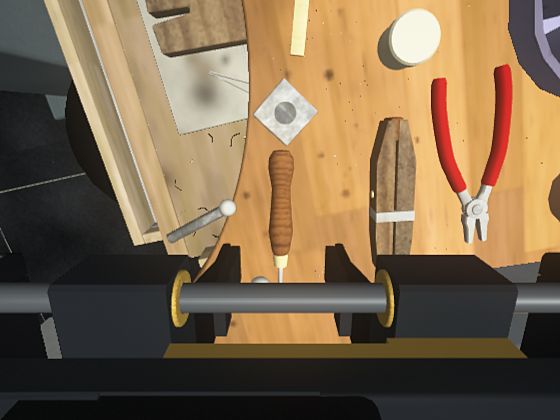

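step_arm(deltas=[[-0.08,0.05,0.002,0,0],[-0.08,0.095,0.003,0,0],[-0.08,0.096,0.003,0,0],[-0.95,0.096,0.003,0,0],[-0.95,0.096,0.003,0,0],[-0.95,0.096,0.003,0,0],[-0.95,0.096,0.003,0,0]], newtons=15)

```text
time_s: 6.92
tool_pos: [0.5208, -0.3898, 0.025]
tool_rot: [-10.4, 89.9, -22.8]
force: [-0.5, -0.1, 6.1]
grip_width: 0.0152
```

```bash
python3 - <<'E'
from h import *
# drawer view: hold above drawer but off to robot side
plan([(.520,-.388,.14,-12.2,-0.95,0),(.50,-.15,.19,-7.2,-0.95,0),(.50,-.05,.22,-7.2,-.95,1)])
E
```

```text
t 6.92 pos [ 0.5208 -0.3898  0.025 ] yaw -12.3 F [-0.5 -0.1  6.1] w 0.0152 rows 10
[[-0.95, -0.0575, 0.0008, -0.0004, -0.1], [-0.95, -0.115, 0.0016, -0.0009, -0.1], [-0.95, -0.125, 0.0472, -0.0149, -1.1], [-0.95, -0.135, 0.0928, -0.029, -2.1], [-0.95, -0.1451, 0.1385, -0.043, -3.1], [-0.95, -0.1551, 0.1841, -0.0571, -4.1], [-0.95, -0.1652, 0.2298, -0.0712, -5.1], [-0.95, -0.1802, 0.2786, -0.0818, -5.1], [-0.95, -0.1953, 0.3275, -0.0925, -5.1], [-0.95, -0.1953, 0.3275, -0.0925, -5.1]]
```

step_arm(deltas=[[-0.95,-0.058,0,0,0],[-0.95,-0.115,0,0,0],[-0.95,-0.135,0.045,-0.015,-1],[-0.95,-0.155,0.093,-0.029,-2],[-0.95,-0.175,0.138,-0.043,-3],[-0.95,-0.195,0.184,-0.057,-4],[-0.95,-0.215,0.23,-0.071,-5.1],[-0.95,-0.235,0.278,-0.082,-5.1],[-0.95,-0.255,0.327,-0.092,-5.1],[-0.95,-0.255,0.327,-0.092,-5.1],[-0.95,-0.255,0.327,-0.092,-5.1]])

```text
time_s: 8.3
tool_pos: [0.4997, -0.051, 0.2784]
tool_rot: [-104.3, 90.0, -111.6]
force: [-0.9, -0.4, -0.8]
grip_width: 0.015
```

```bash
python3 look.py w3.png kept_graver kept_clamp kept_punch drawer_handle; python3 - <<'E'
from h import *
z=np.load('last.npz'); W=z['W']; ux=np.array([np.cos(np.radians(82.8)),np.sin(np.radians(82.8))]); 
k=(W[...,2]>.010)&(W[...,2]<.02)&(W[...,1]>-.1)&(W[...,1]<.13)&(W[...,0]>.38)&(W[...,0]<.66)
p=W[k]; print('floor',k.sum(),np.median(p[:,2]),cv2.minAreaRect((p[:,:2]*1000).astype(np.float32)))
k=(W[...,2]>.039)&(W[...,2]<.05)&(W[...,1]>-.08)&(W[...,1]<.11)&(W[...,0]>.38)&(W[...,0]<.66)
p=W[k][:,:2]; C=np.array([.525,.0026])
for a in (82,82.5,83,83.5):
    r=np.radians(a); t=(p-C)@np.array([-np.sin(r),np.cos(r)]); h,e=np.histogram(t,bins=np.arange(-.13,.13,.002)); print(a,[(round(e[i]*1000),int(h[i])) for i in np.where(h>40)[0]])
k=(W[...,2]>.08)&(W[...,2]<.094)&(W[...,1]<-.03)&(W[...,1]>-.13)&(W[...,0]>.35)&(W[...,0]<.68)
print('panel',cv2.minAreaRect((W[k][:,:2]*1000).astype(np.float32)))
k=(W[...,2]>.082)&(W[...,2]<.094)&(W[...,1]>.03)&(W[...,1]<.25)&(W[...,0]>.35)&(W[...,0]<.72)
print('roof',cv2.minAreaRect((W[k][:,:2]*1000).astype(np.float32)))
E
```

```text
[ 0.4997 -0.051   0.2784] 8.3
kept_graver 0.75 [250. 147.] n 1098 axis 82.4 mid [ 0.47   -0.0039] len 0.1047 wid 0.0175 z [0.0205 0.0316 0.035 ]
kept_graver 0.42 [302.  92.] n 5778 axis 169.7 mid [0.5259 0.0013] len 0.2402 wid 0.1808 z [0.0134 0.0408 0.0884]
kept_clamp 0.86 [311. 130.] n 2397 axis 82.6 mid [ 0.5419 -0.002 ] len 0.1179 wid 0.0286 z [0.0189 0.0352 0.0374]
kept_punch 0.96 [371. 132.] n 454 axis 82.1 mid [ 0.6128 -0.0115] len 0.0628 wid 0.0106 z [0.0155 0.0241 0.0288]
drawer_handle 0.67 [297. 137.] n 20319 axis 169.5 mid [0.5259 0.0007] len 0.2186 wid 0.1738 z [0.0132 0.0155 0.0866]
floor 19010 0.014792052212000778 ((525.7001953125, 0.7134780883789062), (168.8743133544922, 247.0248565673828), 82.87580108642578)
82 [(-116, 46), (-114, 184), (-112, 261), (-110, 265), (-108, 328), (-40, 118), (-38, 275), (-36, 180), (32, 138), (34, 254), (36, 88), (102, 43), (104, 288), (106, 297), (108, 275), (110, 223)]
82.5 [(-114, 198), (-112, 264), (-110, 260), (-108, 342), (-40, 135), (-38, 263), (-36, 181), (32, 135), (34, 223), (36, 121), (104, 327), (106, 289), (108, 282), (110, 228)]
83 [(-114, 220), (-112, 258), (-110, 262), (-108, 327), (-40, 135), (-38, 271), (-36, 172), (32, 151), (34, 235), (36, 96), (104, 336), (106, 284), (108, 282), (110, 229)]
83.5 [(-114, 217), (-112, 252), (-110, 272), (-108, 307), (-40, 148), (-38, 264), (-36, 164), (32, 172), (34, 229), (36, 81), (104, 325), (106, 286), (108, 282), (110, 202), (112, 43)]
panel ((514.4677734375, -88.15393829345703), (12.4766845703125, 247.292236328125), 82.80612182617188)
roof ((538.2984619140625, 101.08228302001953), (40.228858947753906, 250.09619140625), 82.89659881591797)
```

View pics/w3.png

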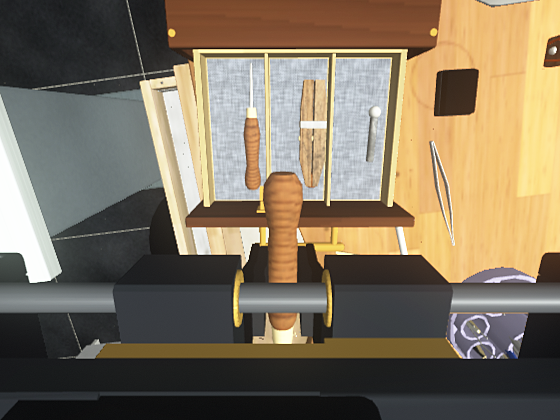

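```bash
cat >> h.py <<'E'
C=np.array([.5262,.0009]); UX=np.array([.1245,.9922]); UY=np.array([-.9922,.1245])
def D(a,b): q=C+a*UX+b*UY; return float(q[0]),float(q[1])
E
python3 - <<'E'
from h import *
x,y=D(.025,.081); print(x,y)
plan([(x,y,.20,-7.1,-0.95,0),(x,y,.07,-7.1,-0.95,0),(x,y,.058,-7.1,-.95,1),(x,y,.058,-7.1,-.58,2),(x,y,.12,-7.1,-.58,0)])
E
```

```text
0.44894429999999996 0.0357895
t 8.55 pos [ 0.4997 -0.0515  0.2781] yaw -7.4 F [ 0.6  0.6 -0.8] w 0.0151 rows 13
[[-0.95, 0.0261, 0.0267, -0.0205, -0.1], [-0.95, 0.0521, 0.0534, -0.041, -0.2], [-0.95, 0.0782, 0.0801, -0.0615, -0.3], [-0.95, 0.1215, 0.0801, -0.0615, -0.3], [-0.95, 0.1648, 0.0801, -0.0614, -0.3], [-0.95, 0.2082, 0.0801, -0.0614, -0.3], [-0.95, 0.2202, 0.0801, -0.0614, -0.3], [-0.95, 0.2202, 0.0801, -0.0614, -0.3], [-0.58, 0.2202, 0.0801, -0.0614, -0.3], [-0.58, 0.2202, 0.0801, -0.0614, -0.3], [-0.58, 0.2202, 0.0801, -0.0614, -0.3], [-0.58, 0.1892, 0.0801, -0.0614, -0.3]]
('NEXT', [[-0.58, 0.1582, 0.0801, -0.0614, -0.3]])
```

step_arm(deltas=[[-0.95,0.026,0.027,-0.02,0],[-0.95,0.052,0.053,-0.041,-0.2],[-0.95,0.078,0.08,-0.061,-0.3],[-0.95,0.12,0.08,-0.061,-0.3],[-0.95,0.165,0.08,-0.061,-0.3],[-0.95,0.2,0.08,-0.061,-0.3],[-0.95,0.212,0.08,-0.061,-0.3],[-0.95,0.22,0.08,-0.061,-0.3],[-0.95,0.22,0.08,-0.061,-0.3]])

```text
time_s: 9.68
tool_pos: [0.4501, 0.0369, 0.0591]
tool_rot: [17.7, 90.0, 10.7]
force: [0.0, 0.3, -0.8]
grip_width: 0.015
```

step_arm(deltas=[[-0.58,0,0,0,0],[-0.58,0,0,0,0],[-0.5,-0.01,0,0,0],[-0.4,-0.05,0,0,0],[0,-0.11,0,0,0],[0,-0.16,-0.02,0.02,0]])

```text
time_s: 10.42
tool_pos: [0.4668, 0.0158, 0.2216]
tool_rot: [60.0, 89.8, 53.3]
force: [0.8, 0.1, 0.6]
grip_width: 0.0381
```

```bash
python3 look.py w4.png graver; python3 - <<'E'
from h import *
x,y=.6092,-.389
plan([(.50,-.05,.22,-7.1,0.05,0),(x,y,.13,-8.7,0.05,0),(x,y,.12,-8.7,.05,1)])
E
```

```text
[0.4668 0.0158 0.2216] 10.43
graver 0.72 [266. 173.] n 1422 axis 83.7 mid [0.4516 0.0319] len 0.1058 wid 0.0166 z [0.02   0.0316 0.0349]
graver 0.58 [284. 210.] n 1332 axis 82.2 mid [ 0.4698 -0.0039] len 0.107 wid 0.018 z [0.0151 0.0314 0.0349]
graver 0.38 [349. 102.] n 37831 axis 173.1 mid [0.541  0.1242] len 0.2454 wid 0.0836 z [0.0137 0.0864 0.0886]
t 10.53 pos [0.4718 0.0125 0.2253] yaw -7.2 F [ 0.6  0.6 -0.2] w 0.0415 rows 11
[[0.05, 0.0027, -0.0293, 0.0178, -0.0], [0.05, 0.0055, -0.0585, 0.0357, -0.1], [0.05, 0.0184, -0.1047, 0.057, 0.2], [0.05, 0.0313, -0.1508, 0.0784, 0.4], [0.05, 0.0442, -0.197, 0.0997, 0.6], [0.05, 0.0571, -0.2432, 0.1211, 0.9], [0.05, 0.07, -0.2893, 0.1424, 1.1], [0.05, 0.083, -0.3355, 0.1638, 1.3], [0.05, 0.0959, -0.3817, 0.1852, 1.5], [0.05, 0.1059, -0.3817, 0.185, 1.5], [0.05, 0.1059, -0.3817, 0.185, 1.5]]
```

step_arm(deltas=[[0.05,0.003,-0.029,0.018,0],[0.05,0.005,-0.058,0.035,0],[0.05,0.018,-0.105,0.057,0.2],[0.05,0.031,-0.151,0.078,0.4],[0.05,0.044,-0.197,0.1,0.6],[0.05,0.057,-0.243,0.121,0.9],[0.05,0.07,-0.289,0.142,1.1],[0.05,0.083,-0.335,0.164,1.3],[0.05,0.096,-0.38,0.187,1.5],[0.05,0.106,-0.38,0.19,1.5],[0.05,0.106,-0.38,0.19,1.5],[0.05,0.106,-0.38,0.19,1.5]])

```text
time_s: 12.02
tool_pos: [0.6105, -0.3835, 0.1132]
tool_rot: [59.9, 89.9, 51.6]
force: [0.2, 0.6, 0.6]
grip_width: 0.0457
```

```bash
python3 look.py w5.png clamp;  python3 - <<'E'
from h import *
x,y=.6092,-.389
plan([(x,y,.032,-8.7,0.05,1)])
E
```

```text
[ 0.6105 -0.3835  0.1132] 12.03
clamp 0.91 [280. 220.] n 4180 axis 81.2 mid [ 0.6104 -0.3856] len 0.0995 wid 0.0282 z [-0.0008  0.0203  0.0223]
clamp 0.28 [328.   8.] n 386 axis 106.3 mid [ 0.6627 -0.2463] len 0.0163 wid 0.0099 z [0.0034 0.0084 0.0111]
t 12.12 pos [ 0.6106 -0.3839  0.1136] yaw -8.3 F [-0.3  0.1  0.3] w 0.0454 rows 3
[[0.05, 0.0408, -0.0027, -0.0004, 0.2], [0.05, 0.0816, -0.0054, -0.0008, 0.4], [0.05, 0.0816, -0.0054, -0.0008, 0.4]]
```

step_arm(deltas=[[0.05,0.04,-0.005,-0.001,0.4],[0.05,0.08,-0.005,-0.001,0.4],[0.05,0.083,-0.005,-0.001,0.4],[0.05,0.083,-0.005,-0.001,0.4],[-0.7,0.083,-0.005,-0.001,0.4],[-0.7,0.083,-0.005,-0.001,0.4],[-0.7,0.083,-0.005,-0.001,0.4]], newtons=20)

```text
time_s: 13.0
tool_pos: [0.6085, -0.3906, 0.0307]
tool_rot: [-12.1, 89.9, -20.9]
force: [0.5, -0.1, 2.8]
grip_width: 0.0268
```

```bash
python3 - <<'E'
from h import *
x,y=D(.008,.017); print(x,y)
plan([(.609,-.389,.10,-8.7,-.7,0),(x-.02,-.17,.2,-7.1,-.7,0),(x,y,.15,-7.1,-0.7,2)])
E
```

```text
0.5103286 0.0109541
t 13.0 pos [ 0.6085 -0.3906  0.0307] yaw -8.8 F [ 0.5 -0.1  2.8] w 0.0268 rows 13
[[-0.7, -0.0347, 0.0008, 0.0002, -0.1], [-0.7, -0.0693, 0.0016, 0.0003, -0.1], [-0.7, -0.0894, 0.0413, -0.0298, -0.4], [-0.7, -0.1094, 0.0809, -0.06, -0.8], [-0.7, -0.1295, 0.1205, -0.0901, -1.1], [-0.7, -0.1496, 0.1602, -0.1202, -1.4], [-0.7, -0.1696, 0.1998, -0.1504, -1.7], [-0.7, -0.1571, 0.2453, -0.1524, -1.7], [-0.7, -0.1447, 0.2908, -0.1544, -1.7], [-0.7, -0.1322, 0.3362, -0.1565, -1.7], [-0.7, -0.1197, 0.3817, -0.1585, -1.7], [-0.7, -0.1197, 0.3817, -0.1585, -1.7]]
('NEXT', [[-0.7, -0.1197, 0.3817, -0.1585, -1.7]])
```

step_arm(deltas=[[-0.7,-0.035,0,0,0],[-0.7,-0.07,0,0,0],[-0.7,-0.09,0.041,-0.03,-0.4],[-0.7,-0.11,0.081,-0.06,-0.8],[-0.7,-0.13,0.12,-0.09,-1.1],[-0.7,-0.15,0.16,-0.12,-1.4],[-0.7,-0.17,0.2,-0.15,-1.7],[-0.7,-0.157,0.245,-0.152,-1.7],[-0.7,-0.145,0.29,-0.154,-1.7],[-0.7,-0.132,0.336,-0.156,-1.7],[-0.7,-0.12,0.38,-0.158,-1.7],[-0.7,-0.12,0.38,-0.158,-1.7]])

```text
time_s: 14.5
tool_pos: [0.5095, 0.0136, 0.1486]
tool_rot: [168.3, 89.9, 161.5]
force: [0.7, -0.3, -0.6]
grip_width: 0.0265
```

```bash
python3 look.py w6.png clamp;  python3 - <<'E'
from h import *
x,y=D(.007,.0175); print(x,y)
plan([(x,y,.067,-7.1,-0.7,2)])
E
```

```text
[0.5095 0.0136 0.1486] 14.5
clamp 0.84 [281. 240.] n 6970 axis 83.3 mid [0.5109 0.0189] len 0.0998 wid 0.0274 z [0.0314 0.1381 0.1394]
clamp 0.37 [402. 217.] n 826 axis 82.0 mid [ 0.6129 -0.0103] len 0.0626 wid 0.0113 z [0.0148 0.0239 0.0285]
0.509708 0.01002415
t 14.6 pos [0.5101 0.0091 0.1495] yaw -7.1 F [ 0.1 -0.8 -0.4] w 0.0266 rows 4
[[-0.7, 0.0413, 0.0005, -0.0002, -0.0], [-0.7, 0.0825, 0.001, -0.0005, -0.0], [-0.7, 0.0825, 0.001, -0.0005, -0.0], [-0.7, 0.0825, 0.001, -0.0005, -0.0]]
```

View pics/w6.png

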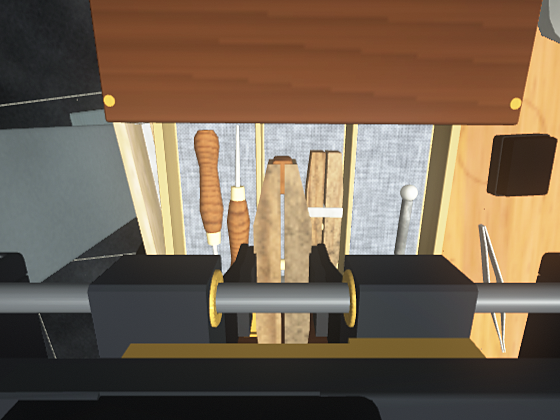

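step_arm(deltas=[[-0.7,0.04,0.001,0,0],[-0.7,0.075,0.001,0,0],[-0.7,0.083,0.001,0,0],[-0.7,0.083,0.001,0,0],[-0.7,0.083,0.001,0,0]])

```text
time_s: 15.22
tool_pos: [0.5111, 0.0102, 0.0678]
tool_rot: [35.6, 89.9, 28.5]
force: [-0.2, -0.2, -0.5]
grip_width: 0.0266
```

step_arm(deltas=[[-0.7,0.001,0,-0.001,0],[-0.2,0.001,0,-0.001,0],[-0.2,0.001,0,-0.001,0],[-0.2,0.001,0,-0.001,0],[-0.2,-0.03,0,-0.001,0],[-0.2,-0.08,-0.01,-0.001,0],[-0.2,-0.13,-0.05,-0.001,0],[-0.2,-0.16,-0.07,-0.001,0]])

```text
time_s: 16.23
tool_pos: [0.5011, -0.0612, 0.2291]
tool_rot: [20.3, 89.8, 13.0]
force: [1.0, 1.3, 0.7]
grip_width: 0.035
```

```bash
python3 look.py w7.png clamp graver; python3 - <<'E'
from h import *
z=np.load('last.npz'); W=z['W']; im=z['im']; cv2.imwrite('pics/w7c.png',cv2.resize(im[80:280,130:430,::-1],None,fx=2,fy=2))
E
```

```text
[ 0.5011 -0.0612  0.2291] 16.23
clamp 0.9 [281. 124.] n 3116 axis 84.3 mid [0.5097 0.0049] len 0.1193 wid 0.0283 z [0.0153 0.0352 0.0374]
graver 0.91 [220.  98.] n 1722 axis 83.7 mid [0.4518 0.0312] len 0.1057 wid 0.0176 z [0.0187 0.0314 0.0351]
```

View pics/w7c.png

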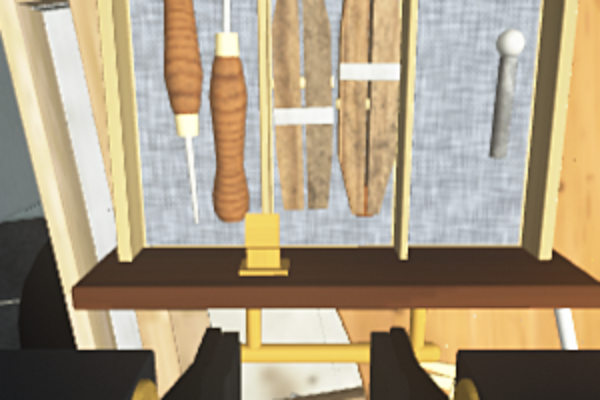

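```bash
python3 - <<'E'
from h import *
plan([(.46,-.20,.2,-30,-.3,0),(.4494,-.3871,.13,-73.2,-.3,2)])
E
```

```text
t 16.38 pos [ 0.5016 -0.06    0.2281] yaw -7.3 F [ 0.3  0.9 -0.3] w 0.0349 rows 10
[[-0.3, 0.0092, -0.0481, -0.0079, 7.6], [-0.3, 0.0184, -0.0961, -0.0157, 15.2], [-0.3, 0.0277, -0.1442, -0.0236, 22.7], [-0.3, 0.0416, -0.1816, -0.021, 31.4], [-0.3, 0.0555, -0.219, -0.0184, 40.0], [-0.3, 0.0694, -0.2565, -0.0158, 48.6], [-0.3, 0.0834, -0.2939, -0.0132, 57.3], [-0.3, 0.0973, -0.3313, -0.0107, 65.9], [-0.3, 0.0973, -0.3313, -0.0107, 65.9], [-0.3, 0.0973, -0.3313, -0.0107, 65.9]]
```

step_arm(deltas=[[-0.3,0.009,-0.048,-0.008,7.6],[-0.3,0.018,-0.096,-0.016,15.2],[-0.3,0.028,-0.144,-0.024,22.7],[-0.3,0.042,-0.182,-0.021,31.4],[-0.3,0.055,-0.219,-0.018,40],[-0.3,0.07,-0.256,-0.016,48.6],[-0.3,0.083,-0.294,-0.013,57.3],[-0.3,0.097,-0.331,-0.011,65.9],[-0.3,0.097,-0.331,-0.011,65.9],[-0.3,0.097,-0.331,-0.011,65.9]])

```text
time_s: 17.62
tool_pos: [0.4487, -0.3845, 0.1282]
tool_rot: [-149.7, 89.9, 137.4]
force: [0.7, -0.0, 0.8]
grip_width: 0.0306
```

```bash
python3 look.py w8.png punch_a;  python3 - <<'E'
from h import *
plan([(.4494,-.3871,.024,-73.2,-.3,2)])
E
```

```text
[ 0.4487 -0.3845  0.1282] 17.62
punch_a 0.9 [368. 210.] n 1005 axis 3.4 mid [ 0.4638 -0.4527] len 0.0654 wid 0.0146 z [-0.0012  0.0123  0.0172]
punch_a 0.85 [285. 206.] n 772 axis 16.5 mid [ 0.4537 -0.3851] len 0.0634 wid 0.0105 z [0.005  0.0093 0.0135]
t 17.73 pos [ 0.4496 -0.3841  0.1292] yaw -72.9 F [ 0.5 -0.9 -0.6] w 0.0304 rows 4
[[-0.3, 0.0526, -0.0006, 0.0015, 0.2], [-0.3, 0.1052, -0.0011, 0.0029, 0.3], [-0.3, 0.1052, -0.0011, 0.0029, 0.3], [-0.3, 0.1052, -0.0011, 0.0029, 0.3]]
```

step_arm(deltas=[[-0.3,0.05,-0.001,0.002,0.5],[-0.3,0.1,-0.001,0.0025,0.5],[-0.3,0.1055,-0.001,0.0025,0.5],[-0.3,0.1055,-0.001,0.0025,0.5],[-0.98,0.1055,-0.001,0.0025,0.5],[-0.98,0.1055,-0.001,0.0025,0.5],[-0.98,0.1055,-0.001,0.0025,0.5]], newtons=20)

```text
time_s: 18.6
tool_pos: [0.449, -0.3888, 0.0249]
tool_rot: [64.0, 89.9, -9.5]
force: [1.0, 0.4, 2.0]
grip_width: 0.0087
```

```bash
python3 - <<'E'
from h import *
x,y=D(.035,-.072+.014); print(x,y)
plan([(.455,-.36,.12,-70,-.98,0),(.52,-.17,.2,-30,-.98,0),(x,y,.18,-7.1,-.98,2)])
E
```

```text
0.5881051 0.028406
t 18.6 pos [ 0.449  -0.3888  0.0249] yaw -73.5 F [1.  0.4 2. ] w 0.0087 rows 12
[[-0.98, -0.0475, 0.007, -0.0129, -1.8], [-0.98, -0.0951, 0.0141, -0.0258, -3.5], [-0.98, -0.1151, 0.0432, -0.0668, -13.5], [-0.98, -0.135, 0.0722, -0.1077, -23.5], [-0.98, -0.155, 0.1013, -0.1486, -33.5], [-0.98, -0.175, 0.1304, -0.1895, -43.5], [-0.98, -0.17, 0.1608, -0.2323, -49.2], [-0.98, -0.165, 0.1912, -0.275, -55.0], [-0.98, -0.16, 0.2216, -0.3178, -60.7], [-0.98, -0.155, 0.252, -0.3605, -66.4], [-0.98, -0.155, 0.252, -0.3605, -66.4], [-0.98, -0.155, 0.252, -0.3605, -66.4]]
```

step_arm(deltas=[[-0.98,-0.047,0.007,-0.013,-2],[-0.98,-0.095,0.014,-0.026,-3.5],[-0.98,-0.115,0.043,-0.067,-13.5],[-0.98,-0.12,0.072,-0.108,-23.5],[-0.98,-0.12,0.1,-0.149,-33.5],[-0.98,-0.12,0.13,-0.19,-43.5],[-0.98,-0.12,0.14,-0.235,-50],[-0.98,-0.12,0.15,-0.28,-58],[-0.98,-0.12,0.16,-0.325,-66.4],[-0.98,-0.12,0.175,-0.37,-66.4],[-0.98,-0.12,0.175,-0.37,-66.4]])

```text
time_s: 19.98
tool_pos: [0.5112, 0.0204, 0.1441]
tool_rot: [96.8, 89.9, 90.1]
force: [-0.7, -0.7, -0.6]
grip_width: 0.0084
```

```bash
python3 - <<'E'
from h import *
print(monitor.get_obs()['tool_pos'],monitor.get_obs()['qpos'].round(1),monitor.get_obs()['grip_width'])
m,im,d=cam('side'); W=world(m,d); save(im[0:330,120:480],'s9.png',1.8)
k=(W[...,2]>.38)&(W[...,2]<.45)&(W[...,0]>.5)&(W[...,1]<.2)&(im.min(-1)>110)
n,L,S,c=cv2.connectedComponentsWithStats(k.astype(np.uint8)); i=1+S[1:,4].argmax(); p=W[L==i]
p=p[np.abs(p[:,2]-np.median(p[:,2]))<.02]
print(np.median(p[:,2]),cv2.minEnclosingCircle((p[:,:2]*1000).astype(np.float32)),np.percentile(p,[1,99],axis=0).round(3))
t=monitor.get_obs()['tool_pos']
for z in np.arange(.1,.6,.04):
    k=(abs(W[...,2]-z)<.02)&(abs(W[...,0]-t[0])<.2)&(abs(W[...,1]-t[1])<.13)&(np.hypot(W[...,0]-.745,W[...,1]+.08)>.16)
    if k.sum()>20: print(round(z,2),k.sum(),np.percentile(W[k],[2,50,98],axis=0)[:,:2].round(3).tolist())
E
```

```text
[0.51124112 0.02035776 0.14408825] [-53.7   7.3  52.2 111.1  -6.5  64.5  -5.7] 0.008431832590162822
0.425915825329034 ((783.111328125, -106.85066223144531), 123.07844543457031) [[ 0.68  -0.225  0.406]
 [ 0.884  0.003  0.445]]
0.1 1047 [[0.403, -0.099], [0.54, 0.095], [0.657, 0.143]]
0.14 86 [[0.496, -0.007], [0.509, 0.012], [0.52, 0.048]]
0.18 60 [[0.476, -0.02], [0.51, 0.01], [0.576, 0.026]]
0.22 802 [[0.418, -0.026], [0.517, -0.004], [0.598, 0.049]]
0.26 348 [[0.419, -0.011], [0.49, 0.002], [0.594, 0.057]]
0.3 314 [[0.46, -0.019], [0.493, -0.008], [0.543, 0.05]]
0.34 307 [[0.474, -0.02], [0.506, -0.011], [0.545, 0.014]]
0.38 312 [[0.475, -0.018], [0.507, -0.011], [0.543, 0.012]]
0.42 336 [[0.475, -0.018], [0.506, -0.011], [0.544, 0.013]]
0.46 334 [[0.462, -0.028], [0.506, -0.022], [0.708, 0.135]]
0.5 746 [[0.403, -0.03], [0.488, -0.023], [0.551, 0.045]]
0.54 1319 [[0.33, -0.026], [0.452, -0.017], [0.537, 0.053]]
0.58 971 [[0.314, -0.02], [0.379, -0.012], [0.455, 0.024]]
```

View pics/s9.png

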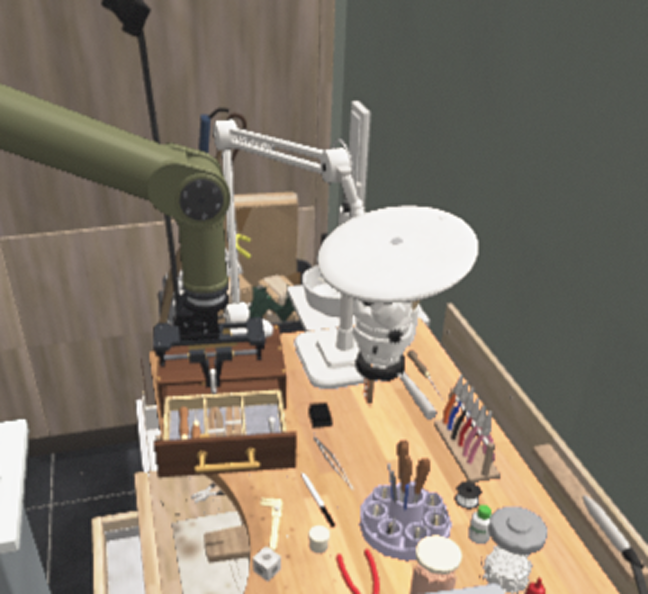

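```bash
python3 - <<'E'
from h import *
for n in('side','scene'):
    m,im,d=cam(n); W=world(m,d)
    k=(im.min(-1)>150)&(W[...,2]>.36)&(W[...,2]<.5)&(W[...,0]>.5)
    k=cv2.morphologyEx(k.astype(np.uint8),cv2.MORPH_OPEN,np.ones((5,5)))
    N,L,S,c=cv2.connectedComponentsWithStats(k); i=1+S[1:,4].argmax(); print(n,S[i],c[i],np.nanpercentile(W[L==i],[1,10,50,90,99],axis=0).round(3).tolist())
    v,u=np.where(L==i); A=Rm(m['attitude']); r=np.stack([(u-m['cx'])/m['fx'],(v-m['cy'])/m['fy'],np.ones(len(u))],-1)@A.T
    for z in (.40,.43):
        t=(z-m['xyz'][2])/r[:,2]; q=(m['xyz']+r*t[:,None])[:,:2]; print(z,cv2.minEnclosingCircle((q*1000).astype(np.float32)))
o=monitor.get_obs(); print(o['tool_pos'])
E
```

```text
side [ 297  114   88   54 3679] [340.66050557 140.49497146] [[0.676, -0.226, 0.401], [0.704, -0.205, 0.409], [0.782, -0.128, 0.426], [0.861, -0.042, 0.444], [0.89, -0.005, 0.45]]
0.4 ((811.1990356445312, -61.87754440307617), 171.21670532226562)
0.43 ((787.636474609375, -118.75328826904297), 161.3255157470703)
scene [ 288   94   98   64 4912] [336.94605049 125.66388436] [[0.676, -0.223, 0.401], [0.703, -0.2, 0.409], [0.78, -0.123, 0.426], [0.86, -0.038, 0.444], [0.892, -0.003, 0.45]]
0.4 ((817.3409423828125, -66.9590072631836), 168.2515869140625)
0.43 ((784.4520874023438, -113.56017303466797), 159.8777618408203)
[0.51131459 0.01456459 0.14415792]
```

```bash
python3 - <<'E'
from h import *
x,y=D(.043,-.0588); print(x,y)
plan([(x,y,.10,-7.1,-.98,0),(x,y,.052,-7.1,-.98,2)])
E
```

```text
0.58989486 0.036244
t 20.12 pos [0.5113 0.0146 0.1442] yaw -7.2 F [-0.1  0.4 -1.2] w 0.0089 rows 5
[[-0.98, 0.0221, 0.0157, 0.0376, -0.1], [-0.98, 0.0442, 0.0314, 0.0752, -0.1], [-0.98, 0.0922, 0.0314, 0.0752, -0.1], [-0.98, 0.0922, 0.0314, 0.0752, -0.1], [-0.98, 0.0922, 0.0314, 0.0752, -0.1]]
```

step_arm(deltas=[[-0.98,0.022,0.016,0.038,0],[-0.98,0.044,0.031,0.075,0],[-0.98,0.06,0.031,0.075,0],[-0.98,0.08,0.031,0.075,0],[-0.98,0.08,0.031,0.075,0]])

```text
time_s: 20.75
tool_pos: [0.5875, 0.0359, 0.0626]
tool_rot: [-167.7, 89.8, -175.0]
force: [-0.1, 0.6, -0.1]
grip_width: 0.0085
```

```bash
python3 - <<'E'
from h import *
x,y=D(.043,-.0588)
plan([(x,y,.052,-7.1,-.98,2)])
E
```

```text
t 20.75 pos [0.5875 0.0359 0.0626] yaw -7.3 F [-0.1  0.6 -0.1] w 0.0085 rows 3
[[-0.98, 0.0106, 0.0006, 0.0024, -0.2], [-0.98, 0.0106, 0.0006, 0.0024, -0.2], [-0.98, 0.0106, 0.0006, 0.0024, -0.2]]
```

step_arm(deltas=[[-0.98,0.003,0,0.002,-0.2],[-0.98,0.0105,0,0.002,-0.2],[-0.98,0.0105,0,0.002,-0.2],[-0.74,0.0105,0,0.002,-0.2],[-0.74,0.0105,0,0.002,-0.2],[-0.74,-0.02,0,0.002,-0.2],[-0.7,-0.05,0,0.0,-0.2],[-0.5,-0.08,-0.02,-0.05,-0.2],[-0.3,-0.1,-0.08,-0.06,5],[-0.3,-0.1,-0.13,-0.08,10]])

```text
time_s: 22.0
tool_pos: [0.495, -0.0836, 0.1658]
tool_rot: [21.7, 89.8, 4.4]
force: [0.5, 0.2, 0.2]
grip_width: 0.0282
```

```bash
python3 look.py w10.png punch_a kept_punch; python3 - <<'E'
from h import *
plan([(.46,-.28,.2,-45,-.3,0),(.458,-.4535,.13,-86.3,-.3,2)])
E
```

```text
[ 0.495  -0.0836  0.1658] 22.0
punch_a 0.73 [356.  32.] n 758 axis 81.6 mid [0.5917 0.0315] len 0.0453 wid 0.0088 z [0.0156 0.0234 0.0257]
kept_punch 0.67 [391.  72.] n 871 axis 82.2 mid [ 0.6124 -0.0114] len 0.0617 wid 0.0105 z [0.0208 0.0242 0.0287]
t 22.15 pos [ 0.4931 -0.0846  0.1646] yaw -17.5 F [-0.4  1.6  0.3] w 0.0297 rows 11
[[-0.3, -0.009, -0.0491, 0.0068, 6.9], [-0.3, -0.018, -0.0981, 0.0136, 13.8], [-0.3, -0.027, -0.1472, 0.0203, 20.6], [-0.3, -0.036, -0.1962, 0.0271, 27.5], [-0.3, -0.0221, -0.2295, 0.0372, 35.8], [-0.3, -0.0082, -0.2627, 0.0472, 44.1], [-0.3, 0.0057, -0.296, 0.0572, 52.3], [-0.3, 0.0196, -0.3292, 0.0672, 60.6], [-0.3, 0.0335, -0.3625, 0.0773, 68.8], [-0.3, 0.0335, -0.3625, 0.0773, 68.8], [-0.3, 0.0335, -0.3625, 0.0773, 68.8]]
```

step_arm(deltas=[[-0.3,-0.009,-0.049,0.007,6.9],[-0.3,-0.018,-0.098,0.014,13.8],[-0.3,-0.027,-0.147,0.02,20.6],[-0.3,-0.036,-0.196,0.027,27.5],[-0.3,-0.022,-0.229,0.037,35.8],[-0.3,-0.008,-0.263,0.047,44],[-0.3,0.006,-0.296,0.057,52.3],[-0.3,0.02,-0.329,0.067,60.6],[-0.3,0.033,-0.362,0.077,68.8],[-0.3,0.033,-0.362,0.077,68.8],[-0.3,0.033,-0.362,0.077,68.8],[-0.3,0.033,-0.362,0.077,68.8]])

```text
time_s: 23.65
tool_pos: [0.4624, -0.449, 0.1313]
tool_rot: [120.9, 89.9, 35.1]
force: [-0.2, -0.1, -0.3]
grip_width: 0.0307
```

```bash
python3 look.py w11.png punch_a;  python3 - <<'E'
from h import *
plan([(.458,-.4535,.024,-86.3,-.3,2)])
E
```

```text
[ 0.4624 -0.449   0.1313] 23.65
punch_a 0.97 [286. 206.] n 955 axis 2.8 mid [ 0.4636 -0.4536] len 0.0654 wid 0.0148 z [0.0038 0.0123 0.0172]
t 23.75 pos [ 0.4622 -0.4493  0.1315] yaw -85.8 F [-0.1 -0.4  0.7] w 0.0306 rows 4
[[-0.3, 0.0538, -0.0023, 0.002, 0.3], [-0.3, 0.1075, -0.0046, 0.0039, 0.5], [-0.3, 0.1075, -0.0046, 0.0039, 0.5], [-0.3, 0.1075, -0.0046, 0.0039, 0.5]]
```

step_arm(deltas=[[-0.3,0.05,-0.004,0.004,1],[-0.3,0.1,-0.0045,0.004,1],[-0.3,0.1065,-0.0045,0.004,1],[-0.3,0.1065,-0.0045,0.004,1],[-0.98,0.1065,-0.0045,0.004,1],[-0.98,0.1065,-0.0045,0.004,1],[-0.98,0.1065,-0.0045,0.004,1]], newtons=20)

```text
time_s: 24.62
tool_pos: [0.4574, -0.4549, 0.0255]
tool_rot: [71.5, 89.9, -15.4]
force: [-0.3, 0.1, 4.5]
grip_width: 0.0085
```

```bash
python3 - <<'E'
from h import *
x,y=D(-.032,-.0575); print(x,y)
plan([(.46,-.43,.12,-80,-.98,0),(.50,-.22,.15,-40,-.98,0),(.515,-.06,.15,-7.1,-.98,2)])
E
```

```text
0.5792675 -0.03800915
t 24.62 pos [ 0.4574 -0.4549  0.0255] yaw -86.9 F [-0.3  0.1  4.5] w 0.0085 rows 12
[[-0.98, -0.0472, 0.0021, -0.0124, -3.5], [-0.98, -0.0945, 0.0041, -0.0247, -6.9], [-0.98, -0.102, 0.0169, -0.0766, -16.9], [-0.98, -0.1095, 0.0297, -0.1285, -26.9], [-0.98, -0.117, 0.0425, -0.1804, -36.9], [-0.98, -0.1245, 0.0554, -0.2323, -46.9], [-0.98, -0.1245, 0.0613, -0.272, -55.1], [-0.98, -0.1245, 0.0671, -0.3117, -63.4], [-0.98, -0.1245, 0.073, -0.3515, -71.6], [-0.98, -0.1246, 0.0789, -0.3912, -79.8], [-0.98, -0.1246, 0.0789, -0.3912, -79.8], [-0.98, -0.1246, 0.0789, -0.3912, -79.8]]
```

step_arm(deltas=[[-0.98,-0.047,0.002,-0.012,-3.5],[-0.98,-0.094,0.004,-0.025,-7],[-0.98,-0.102,0.017,-0.077,-17],[-0.98,-0.11,0.03,-0.128,-27],[-0.98,-0.117,0.042,-0.18,-37],[-0.98,-0.122,0.055,-0.232,-47],[-0.98,-0.122,0.061,-0.272,-55],[-0.98,-0.122,0.067,-0.312,-63.4],[-0.98,-0.122,0.073,-0.351,-71.6],[-0.98,-0.11,0.079,-0.391,-79.8],[-0.98,-0.11,0.079,-0.391,-79.8]])

```text
time_s: 26.0
tool_pos: [0.5144, -0.056, 0.1338]
tool_rot: [137.0, 89.9, 130.3]
force: [-1.1, -1.0, -1.2]
grip_width: 0.0087
```

```bash
python3 - <<'E'
from h import *
x,y=D(-.040,-.0575); print(x,y)
plan([(x,y,.115,-7.1,-.98,0),(x,y,.064,-7.1,-.98,2)])
E
```

```text
0.5782715 -0.04594675
t 26.0 pos [ 0.5144 -0.056   0.1338] yaw -6.8 F [-1.1 -1.  -1.2] w 0.0087 rows 5
[[-0.98, 0.0093, 0.0087, 0.0311, 0.2], [-0.98, 0.0187, 0.0175, 0.0623, 0.3], [-0.98, 0.0697, 0.0174, 0.0624, 0.3], [-0.98, 0.0697, 0.0174, 0.0624, 0.3], [-0.98, 0.0697, 0.0174, 0.0624, 0.3]]
```

step_arm(deltas=[[-0.98,0.009,0.009,0.03,0.3],[-0.98,0.018,0.017,0.05,0.3],[-0.98,0.035,0.017,0.062,0.3],[-0.98,0.06,0.017,0.062,0.3],[-0.98,0.068,0.017,0.062,0.3],[-0.98,0.068,0.017,0.062,0.3]])

```text
time_s: 26.75
tool_pos: [0.5781, -0.0517, 0.0666]
tool_rot: [-140.0, 90.0, -147.5]
force: [0.4, 0.2, -0.1]
grip_width: 0.0091
```

```bash
python3 - <<'E'
from h import *
x,y=D(-.040,-.0575); print(x,y)
plan([(x,y,.052,-7.1,-.98,2)])
E
```

```text
0.5782715 -0.04594675
t 26.75 pos [ 0.5781 -0.0517  0.0666] yaw -7.5 F [ 0.4  0.2 -0.1] w 0.0091 rows 3
[[-0.98, 0.0146, 0.0057, -0.0005, -0.4], [-0.98, 0.0146, 0.0057, -0.0005, -0.4], [-0.98, 0.0146, 0.0057, -0.0005, -0.4]]
```

step_arm(deltas=[[-0.98,0.007,0.003,0,-0.3],[-0.98,0.0145,0.003,0,-0.3],[-0.98,0.0145,0.003,0,-0.3],[-0.74,0.0145,0.003,0,-0.3],[-0.74,0.0145,0.003,0,-0.3],[-0.74,-0.02,0.003,0,-0.3],[-0.7,-0.06,0,-0.02,-0.3],[-0.5,-0.11,-0.02,-0.06,-0.3],[-0.3,-0.16,-0.04,-0.07,-0.3],[-0.3,-0.16,-0.04,-0.07,-0.3]])

```text
time_s: 28.0
tool_pos: [0.5055, -0.084, 0.2308]
tool_rot: [35.1, 89.4, 27.8]
force: [0.3, -0.5, -0.3]
grip_width: 0.0288
```

```bash
python3 look.py w12.png punch_a clamp graver drawer_handle;  python3 - <<'E'
from h import *
z=np.load('last.npz'); W=z['W']; im=z['im']
k=(W[...,2]>.048)&(W[...,2]<.066)&(W[...,1]<-.105)&(W[...,1]>-.18)&(W[...,0]>.40)&(W[...,0]<.62)&(im[...,0].astype(int)-im[...,2]>60)
print(k.sum(), cv2.minAreaRect((W[k][:,:2]*1000).astype(np.float32)) if k.sum()>5 else 0)
o=monitor.get_obs(); print(o['tool_pos'],o['force'])
E
```

```text
[ 0.5055 -0.084   0.2308] 28.0
punch_a 0.86 [354.  54.] n 705 axis 81.6 mid [0.5931 0.0404] len 0.0636 wid 0.0121 z [0.0146 0.0239 0.0286]
punch_a 0.73 [348. 138.] n 655 axis 82.0 mid [ 0.5799 -0.0438] len 0.0655 wid 0.015 z [0.0145 0.0273 0.0324]
punch_a 0.35 [274. 104.] n 3233 axis 84.3 mid [0.5096 0.0047] len 0.1185 wid 0.028 z [0.0145 0.0352 0.0372]
clamp 0.78 [272.  99.] n 3158 axis 84.2 mid [0.5096 0.0048] len 0.1183 wid 0.0279 z [0.0155 0.0352 0.0372]
graver 0.86 [210.  79.] n 1780 axis 83.9 mid [0.452  0.0306] len 0.1074 wid 0.0172 z [0.0153 0.0314 0.035 ]
graver 0.46 [353.  53.] n 678 axis 82.0 mid [0.5926 0.0405] len 0.0638 wid 0.0107 z [0.0198 0.0241 0.0287]
drawer_handle 0.66 [290. 109.] n 23368 axis 172.9 mid [0.5259 0.0009] len 0.2127 wid 0.1683 z [0.0133 0.0175 0.0866]
1307 ((509.7951965332031, -122.26065826416016), (32.2867317199707, 109.72271728515625), 88.48818969726562)
[ 0.50338738 -0.08084718  0.22533398] [ 0.05967818  0.25768945 -0.17967257]
```

View pics/w12.png

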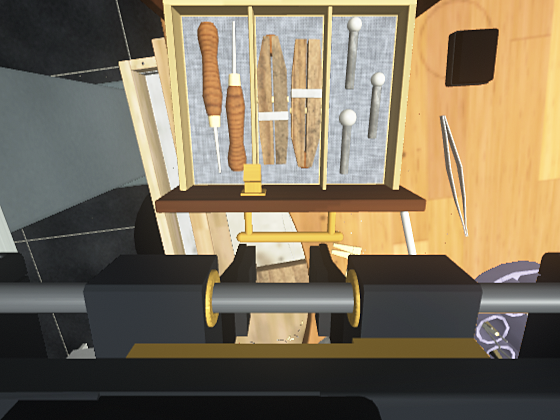

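```bash
python3 - <<'E'
from h import *
z=np.load('last.npz'); W=z['W']; im=z['im'].astype(int)
k=(W[...,2]>.050)&(W[...,2]<.066)&(W[...,0]>.44)&(W[...,0]<.58)&(W[...,1]<-.105)&(W[...,1]>-.16)&(im[...,0]-im[...,2]>60)
q=W[k]; a=(q[:,:2]-C)@UX; b=(q[:,:2]-C)@UY
h,e=np.histogram(a,bins=np.arange(-.16,-.1,.002)); print([(round(e[i],3),int(h[i])) for i in range(len(h)) if h[i]]); s=(q[:,2]>.058); print(np.median(a[s]),np.percentile(q[:,2],[50,98]),np.percentile(b[a<-.125],[1,99]))
x,y=D(-.132,0)
plan([(x,y,.2,30,-.3,0),(x,y,.13,82.9,-.3,2)],sa=10)
E
```

```text
[(np.float64(-0.138), 4), (np.float64(-0.136), 53), (np.float64(-0.134), 176), (np.float64(-0.132), 190), (np.float64(-0.13), 228), (np.float64(-0.128), 274), (np.float64(-0.126), 152), (np.float64(-0.124), 28), (np.float64(-0.122), 26), (np.float64(-0.12), 32), (np.float64(-0.118), 26), (np.float64(-0.116), 29), (np.float64(-0.114), 26), (np.float64(-0.112), 16), (np.float64(-0.11), 16), (np.float64(-0.108), 14), (np.float64(-0.106), 15), (np.float64(-0.104), 2)]
-0.12900794098307697 [0.0594818  0.06165471] [-0.05239712  0.05320342]
t 28.25 pos [ 0.5034 -0.0808  0.2253] yaw -7.1 F [ 0.1  0.3 -0.2] w 0.0304 rows 12
[[-0.3, 0.0063, -0.012, 0.0031, -9.3], [-0.3, 0.0127, -0.024, 0.0062, -18.5], [-0.3, 0.019, -0.036, 0.0093, -27.8], [-0.3, 0.0254, -0.048, 0.0125, -37.1], [-0.3, 0.037, -0.048, 0.0125, -45.9], [-0.3, 0.0487, -0.048, 0.0125, -54.7], [-0.3, 0.0604, -0.048, 0.0125, -63.5], [-0.3, 0.072, -0.048, 0.0126, -72.4], [-0.3, 0.0837, -0.048, 0.0126, -81.2], [-0.3, 0.0954, -0.0479, 0.0126, -90.0], [-0.3, 0.0954, -0.0479, 0.0126, -90.0], [-0.3, 0.0954, -0.0479, 0.0126, -90.0]]
```

Bar centred at about −0.130 along the unit's x. I'll go over it.

step_arm(deltas=[[-0.3,0.006,-0.012,0.003,-9.3],[-0.3,0.013,-0.024,0.006,-18.5],[-0.3,0.019,-0.036,0.009,-27.8],[-0.3,0.025,-0.046,0.012,-37],[-0.3,0.037,-0.046,0.0125,-46],[-0.3,0.049,-0.046,0.0125,-55],[-0.3,0.06,-0.046,0.0125,-63.5],[-0.3,0.072,-0.046,0.0125,-72.4],[-0.3,0.084,-0.046,0.0125,-81.2],[-0.3,0.095,-0.046,0.0125,-90],[-0.3,0.095,-0.046,0.0125,-90],[-0.3,0.095,-0.046,0.0125,-90]])

```text
time_s: 29.75
tool_pos: [0.5104, -0.1289, 0.1311]
tool_rot: [131.8, 89.9, -145.5]
force: [-0.5, -0.4, -1.0]
grip_width: 0.0307
```

```bash
python3 - <<'E'
from h import *
m,im,d=cam('wrist'); save(im,'w13.png'); W=world(m,d)
o=monitor.get_obs(); print(o['tool_pos'],((o['tool_pos'][:2]-C)@UX),((o['tool_pos'][:2]-C)@UY),o['qpos'].round(0),o['joint_velocities'].round(1))
k=(W[...,2]>.050)&(W[...,2]<.066)&(W[...,0]>.42)&(W[...,0]<.6)&(W[...,1]<-.105)&(W[...,1]>-.17)
q=W[k]; a=(q[:,:2]-C)@UX; print(k.sum()); h,e=np.histogram(a,bins=np.arange(-.16,-.1,.002)); print([(float(round(e[i],3)),int(h[i])) for i in range(len(h)) if h[i]])
x,y=D(-.130,0)
plan([(x,y,.060,82.9,-.3,2)],sa=10)
E
```

```text
[ 0.51063599 -0.12883723  0.13145482] -0.13066299778359153 -0.000709678309970505 [-37.  11.  53. 110. -10.  64. 103.] [-0.2 -0.6  0.3 -0.2 -0.   0.   0.6]
2506
[(-0.136, 361), (-0.134, 413), (-0.132, 408), (-0.13, 404), (-0.128, 337), (-0.126, 228), (-0.124, 60), (-0.122, 53), (-0.12, 58), (-0.118, 60), (-0.116, 59), (-0.114, 50), (-0.112, 15)]
t 29.8 pos [ 0.5106 -0.1288  0.1315] yaw 82.7 F [-1.   0.2  0.3] w 0.0303 rows 4
[[-0.3, 0.0357, 0.0003, 0.0004, -0.1], [-0.3, 0.0715, 0.0007, 0.0007, -0.2], [-0.3, 0.0715, 0.0007, 0.0007, -0.2], [-0.3, 0.0715, 0.0007, 0.0007, -0.2]]
```

step_arm(deltas=[[-0.3,0.035,0,0,-0.2],[-0.3,0.065,0,0,-0.2],[-0.3,0.0715,0,0,-0.2],[-0.3,0.0715,0,0,-0.2],[-0.95,0.0715,0,0,-0.2],[-0.95,0.0715,0,0,-0.2],[-0.95,0.0715,0,0,-0.2]], newtons=30)

```text
time_s: 30.68
tool_pos: [0.5111, -0.1286, 0.0608]
tool_rot: [-64.7, 89.9, 18.3]
force: [-0.2, 0.2, 2.7]
grip_width: 0.0096
```

step_arm(deltas=[[-0.95,0,0,0.004,0],[-0.95,0,0,0.012,0],[-0.95,0,0,0.024,0],[-0.95,0,0,0.038,0],[-0.95,0,0,0.052,0],[-0.95,0,0,0.066,0],[-0.95,0,0,0.08,0],[-0.95,0,0,0.094,0],[-0.95,0,0,0.108,0],[-0.95,0,0,0.12,0],[-0.95,0,0,0.128,0],[-0.95,0,0,0.132,0]])

```text
time_s: 32.17
tool_pos: [0.5277, 0.0037, 0.0607]
tool_rot: [-71.8, 89.9, 11.3]
force: [1.2, -2.2, 5.0]
grip_width: 0.01
```

step_arm(deltas=[[-0.95,0,0,0.004,0],[-0.95,0,0,0.008,0],[-0.95,0,0,0.012,0],[-0.95,0,0,0.016,0],[-0.95,0,0,0.02,0],[-0.95,0,0,0.023,0],[-0.95,0,0,0.026,0],[-0.95,0,0,0.026,0]])

```text
time_s: 33.17
tool_pos: [0.5304, 0.0253, 0.0607]
tool_rot: [-148.7, 89.8, -65.8]
force: [1.1, -7.4, 5.9]
grip_width: 0.01
```

step_arm(deltas=[[-0.95,0,0,0.002,0],[-0.95,0,0,0.004,0],[-0.95,0,0,0.005,0],[-0.95,0,0,0.006,0],[-0.95,0,0,0.006,0]])

```text
time_s: 33.8
tool_pos: [0.5316, 0.0347, 0.0607]
tool_rot: [-72.0, 89.8, 11.1]
force: [2.0, -0.2, 4.9]
grip_width: 0.0102
```

step_arm(deltas=[[-0.95,0,0,0.002,0],[-0.95,0,0,0.003,0],[-0.95,0,0,0.003,0]])

```text
time_s: 34.17
tool_pos: [0.5316, 0.0348, 0.0607]
tool_rot: [-141.3, 89.8, -58.3]
force: [1.5, -6.9, 5.3]
grip_width: 0.0097
```

step_arm(deltas=[[-0.95,0,0,-0.001,0],[-0.95,0,0,-0.002,0],[-0.95,0,0,-0.003,0],[-0.95,0,0,-0.0035,0],[-0.95,0,0,-0.004,0],[-0.95,0,0,-0.0045,0],[-0.95,0,0,-0.005,0]])

```text
time_s: 35.05
tool_pos: [0.5314, 0.0336, 0.0607]
tool_rot: [-53.7, 89.8, 29.4]
force: [2.5, 2.0, 6.2]
grip_width: 0.01
```

step_arm(deltas=[[-0.95,0,0,-0.0004,0],[-0.95,0,0,-0.0008,0],[-0.95,0,0,-0.0012,0],[-0.95,0,0,-0.0016,0],[-0.95,0,0,-0.002,0],[-0.95,0,0,-0.002,0]])

```text
time_s: 35.8
tool_pos: [0.5314, 0.0334, 0.0607]
tool_rot: [-33.0, 89.7, 50.2]
force: [3.6, 5.5, 4.3]
grip_width: 0.0099
```

step_arm(deltas=[[-0.95,0,0,-0.0004,0],[-0.95,0,0,-0.0008,0],[-0.95,0,0,-0.0012,0],[-0.95,0,0,-0.0015,0],[-0.95,0,0,-0.0018,0],[-0.95,0,0,-0.0018,0]])

```text
time_s: 36.55
tool_pos: [0.5313, 0.0333, 0.0607]
tool_rot: [-25.2, 89.6, 58.1]
force: [4.6, 8.0, 3.9]
grip_width: 0.01
```

step_arm(deltas=[[-0.95,0,0,-0.0004,0],[-0.95,0,0,-0.0007,0],[-0.95,0,0,-0.0009,0],[-0.95,0,0,-0.0009,0],[-0.95,0,0,-0.0009,0],[-0.95,0,0,-0.0009,0],[-0.95,0,0,-0.0009,0]])

```text
time_s: 37.42
tool_pos: [0.5313, 0.0332, 0.0607]
tool_rot: [-22.7, 89.6, 60.5]
force: [6.1, 9.5, 3.5]
grip_width: 0.0096
```

step_arm(deltas=[[-0.95,0,0,0,0],[-0.95,0,0,0,0],[-0.95,0,0,0,0],[-0.95,0,0,0,0]])

```text
time_s: 37.92
tool_pos: [0.5314, 0.0332, 0.0608]
tool_rot: [-23.0, 89.6, 60.3]
force: [5.7, 9.5, 3.0]
grip_width: 0.01
```

step_arm(deltas=[[-0.95,0,0,0.0015,0],[-0.95,0,0,0.003,0],[-0.95,0,0,0.0045,0],[-0.95,0,0,0.0055,0],[-0.95,0,0,0.0055,0]])

```text
time_s: 38.55
tool_pos: [0.5314, 0.0336, 0.0607]
tool_rot: [-68.2, 89.8, 14.8]
force: [2.8, -0.3, 6.6]
grip_width: 0.0097
```

step_arm(deltas=[[-0.4,0,0,0,0],[-0.4,0,0,0,0],[-0.4,0,0,0,0],[-0.4,-0.02,0,0,0],[-0.4,-0.05,0,0,0],[-0.4,-0.1,0,0,0],[-0.4,-0.13,0,-0.03,0],[-0.4,-0.15,0,-0.08,0],[-0.4,-0.15,0,-0.13,0],[-0.4,-0.15,0,-0.13,0]])

```text
time_s: 39.8
tool_pos: [0.5137, -0.1016, 0.2118]
tool_rot: [-87.9, 89.9, -5.3]
force: [-0.7, -0.0, 0.6]
grip_width: 0.0264
```

```bash
python3 - <<'E'
from h import *
m,im,d=cam('side'); W=world(m,d); save(im,'end.png',1.35)
for t in ['drawer_handle','cube','pot','calliper','pen','tweezers','pliers','charcoal','punch_a','clamp','graver']:
    for r in regions_of('side',t)[:2]: print(t,round(r['p'],2),desc(W,r['pixels'])['med'])
k=(W[...,2]>.05)&(W[...,2]<.065)&(W[...,0]>.46)&(W[...,0]<.6)&(W[...,1]<.05)&(W[...,1]>-.02)&(im[...,0].astype(int)-im[...,2]>60)
a=(W[k][:,:2]-C)@UX; print('handle',k.sum(),np.percentile(a,[2,50,98])+.1305)
print(monitor.get_obs()['tool_pos'],monitor.get_obs()['force'])
E
```

```text
drawer_handle 0.64 [0.5242 0.0665 0.0556]
cube 0.49 [ 0.5364 -0.3222  0.0303]
pot 0.67 [ 0.6259 -0.2959  0.0325]
pot 0.53 [0.525  0.0668 0.0556]
pliers 0.73 [ 0.6866 -0.375   0.0109]
charcoal 0.49 [0.7102 0.0113 0.0232]
charcoal 0.46 [0.5278 0.0664 0.056 ]
handle 109 [0.15382651 0.16044213 0.17737331]
[ 0.51451586 -0.09584757  0.2099904 ] [-1.20127281  0.24942807 -1.22178085]
```

View pics/end.png

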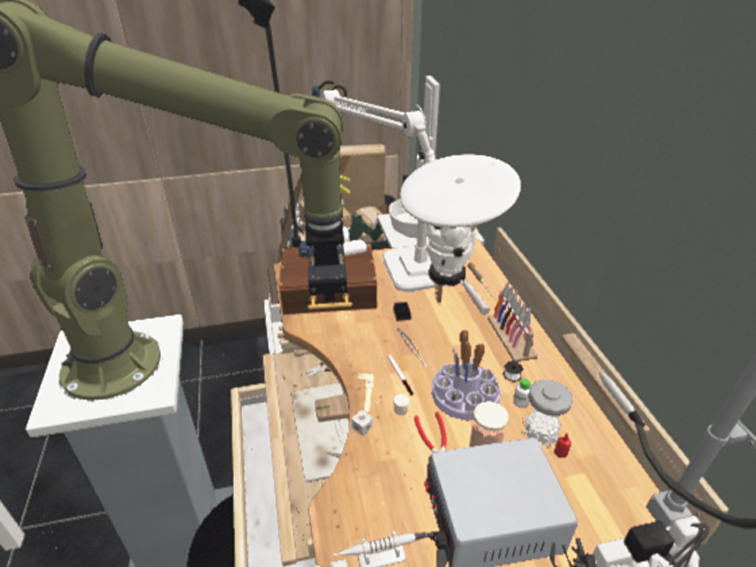

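The picture shows the drawer shut (handle at about 330,302), the bench cleared of the four tools, and the cube, pot, pliers and calliper where they were. The arm is clear of everything, so I'm handing in.

```bash
python3 -c "
from h import *
print(env.sign_off())"
```

```text
the job is handed in; nothing more can be done
None
```

The job is done and handed in at about 40 s. The graver, the ring clamp and both doming punches are lying flat in the compartments with their own kind. The drawer is shut with its catch snapped in.

- **Shutting:** the push peaked at about 7.5 N. The drawer then jumped home and stopped rigidly, with about 1 mm of play.
- **Pull test:** I raised the pull slowly to about 10.2 N along the slide and held it for about 1 s. The handle moved only that play, about 1.5 mm. I then eased to zero and let go. About 6 N of sideways force also showed at the wrist during the hold.
- **Last checks:** before I shut the drawer, the wrist camera showed all four tools lying low in the right compartments. In the final side view, the handle's travel measured about 0.160 m, so the drawer was shut, and the gripper was clear.
- **Bystanders:** the cube, pot and charcoal measured within a few mm of where they started. The pliers read about 8 mm off, mostly because a different part of them was visible. The last detection did not find the calliper, pen or tweezers, but the picture shows them apparently unmoved.

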